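# Load the free cradle and latch the magnifier over it

## Task

Lay the drive carrier that waits on the bench flat in the one empty cradle of the inspection stand and leave it there. Then lift the red release bar of the magnifier's carriage and hold it up while you slide the magnifier along its rail, stop with the lens centred over the cradle you have just filled, and let go so that the bar drops all the way into its notch. Leave the two other carriers and the things lying round the stand as they are.

Things in the scene. Friction and masses are not known exactly. Their poses are not given: they have to be found in the camera images.
- stand: Fixed inspection stand: aluminium base plate 300 x 470 mm, 8 mm thick, three blue-walled cradles in a row on the robot's side, a rail behind them. Origin at bench height under the line of cradle centres; x points from the cradles to the rail, y along both to the robot's left, z up. Cradle centres at x = 0, y = -150, -30 and +90 mm; the red bar travels along x = 160 mm. Yaw up to 0.1 rad.
- cradle_right (a point): Centre of the floor (black rubber pad) of the right cradle as seen from the robot, 10 mm above the bench. Axes as the stand. Inside 118 mm (x) by 88 mm (y); walls 5 mm thick, 11 mm above this floor; 22 mm between neighbouring cradles. Two cradles hold a carrier, one is empty; which one differs from run to run.
- cradle_middle (a point): Centre of the floor (black rubber pad) of the middle cradle as seen from the robot, 10 mm above the bench. Axes as the stand. Inside 118 mm (x) by 88 mm (y); walls 5 mm thick, 11 mm above this floor; 22 mm between neighbouring cradles. Two cradles hold a carrier, one is empty; which one differs from run to run.
- cradle_left (a point): Centre of the floor (black rubber pad) of the left cradle as seen from the robot, 10 mm above the bench. Axes as the stand. Inside 118 mm (x) by 88 mm (y); walls 5 mm thick, 11 mm above this floor; 22 mm between neighbouring cradles. Two cradles hold a carrier, one is empty; which one differs from run to run.
- carrier_new: The drive carrier waiting on the bench, to the right of the stand: black sled 110 (its x) by 80 mm (its y) with an aluminium drive, 18 mm high in all, and an upright orange grip tab in the middle, 12 mm thick (x), 50 mm long (y), top 48 mm above the underside. Origin at the centre of the underside, z up. About 0.2 kg. Fits a cradle with x along the stand's x, either way round, 4 mm to spare on each side.
- carrier_new_tab (a point): Centre of the waiting carrier's orange tab, 33 mm above its underside (the tab spans 18 to 48 mm); axes as the carrier.
- carrier_a: Carrier A: a drive carrier already lying in one of the cradles (which one differs from run to run), same make and size as the waiting one; origin at the centre of its underside; leave it where it is
- carrier_b: Carrier B: a drive carrier already lying in one of the cradles (which one differs from run to run), same make and size as the waiting one; origin at the centre of its underside; leave it where it is
- carriage (a joint): Place of the magnifier's carriage along the rail in m: the y of the lens in the stand's frame, growing to the robot's left, -0.187 to 0.217. Starts in a long parking slot at the left end, anywhere from 0.179 to 0.211. Notches at multiples of 0.030 from -0.18 to 0.15, so one at each cradle's centre; 2 mm of play either way in a notch. About 0.6 kg with the bar; slides with under 2 N once the bar is up.
- lens (a point): Centre of the round magnifier lens (black rim, 90 mm across, 11 mm thick), 93 mm above the bench, on an arm (top 98 mm above the bench) reaching from the carriage over the cradle row (x = 0 of the stand). Carries no load; axes as the stand.
- release_bar (a joint): Height of the red release bar above its fully dropped position in m, 0 to 0.030. Spring and weight pull it down with about 4 N (5 N when raised). Below about 0.015 its tooth is caught in the notched rack; raised to 0.020 the carriage runs free. Let go, it drops into the nearest notch, and reads about 0 when fully home.
- bar_grip (a point): Middle of the red release bar, 125 mm long (along the stand's x), 12 mm thick (y), 14 mm high. 125 mm above the bench when down; over the rail, 160 mm beyond the lens in the stand's x. Guide pins pass through it 38 mm to the -x and 33 mm to the +x side, and a bracket (top 99 mm above the bench) stands under its -x end; its long sides are free, nothing within 50 mm below this point. Axes as the stand.
- duster: Upright spray can of compressed air, 56 mm across and 170 mm tall, beyond the waiting carrier; origin at its foot. A bystander: leave it alone.
- screwdriver: Screwdriver lying on the bench to the left of the stand; origin under its middle. A bystander: leave it alone.
- meter: Yellow multimeter 150 x 78 x 34 mm lying on the bench to the far left; origin at the centre of its underside. A bystander: leave it alone.
Mind the look-alikes: they are no part of the job. What is shaped like the carrier_new but green or pink is not meant.

How it is judged:
By the outcome, as a careful person would: the job done as asked, in the order asked, and still so for the second after the job is handed in, with the robot touching nothing.
It also fails if it takes over 64 s, if anything falls off the work surface, if the arm or the gripper's body presses on something with over 40 N, if the wrist force passes 120 N, or if a joint passes its speed limit or range.

## Robot

A 6-joint arm with a two-finger parallel gripper is mounted at the origin on the work surface. World frame = base frame: x ahead of the robot, y to its left, z up, the work surface at z = 0. Lengths are in mm, angles in rad, forces in N, time in s.
With the tool pointing down it reaches from about 350 to 775 mm from the base axis. Payload 7.3 kg.
Tool frame: the origin (TCP) lies between the finger pads; the fingertips stand 25 mm ahead of it and the grasp point (between the pads) lies 6 mm ahead of it; z points along the fingers, y is the direction in which the jaws open and shut (so a half turn about z gives the same grasp; the last joint's range is limited). The gripper opens to 92 mm and grips with 3 to 60 N. Pads are 19 mm wide; open, the fingers measure 130 mm over their backs; the gripper's body (75 mm by 190 mm) begins 47 mm behind the grasp point.
Start: joints at [-1.322, 0.342, 1.524, -0, 1.275, -0.146], TCP at [201.95, -484.622, 251.741] pointing down, gripper open.
Joint ranges: [-2.53, 2.53], [-0.77, 2.02], [0.04, 2.7], [-1, 4.14], [0.28, 2.66], [-3.11, 3.11]. Speed limits (rad/s): [2.57, 2.57, 3.14, 3.14, 3.14, 3.14].

## Interface

Orientations are given as [roll, pitch, yaw] about the fixed x, y, z axes, in that order (R = Rz(yaw) Ry(pitch) Rx(roll)).
In Python, from plant import get_obs, capture, calibration, close_job gives the robot as it stands. The module is installed in compiled form; this text tells all that it offers.
- The arm moves only by the shell command python3 -m jog 'ROWS'. ROWS is JSON, one flat list of numbers, 5 for each row, row after row: the closure, from 0 (fully open) to 1 (shut), then the shift along the tool's x, y, z in mm, then the turn about the tool's z in degrees. In form: [fingers, tx, ty, tz, yaw, fingers, tx, ty, tz, yaw, ...]. A call has 1 to 5 rows; each row shifts and turns the pose as measured when the row begins, along the tool's axes as they then stand; what a row does not reach is not made up. A row lasts 1/10 s, in which the tool goes at most 50 mm and 8.59 degrees, less where a joint would pass 70% of its speed; a pose out of reach is approached as far as the arm can. A call is refused whole if a number of a shift passes 50 or a number of a turn 8.59, either way. A call with a gripper value outside its range is refused whole. The fingers move at their own pace and stop on an object; the grip force is fixed at half the most. Time passes only in rows, so rows that do not move let the fingers close. It gives the time, the measured TCP pose, the force and the opening at its end, in the units of the state.
- get_obs(): the state, without advancing time (a new reading comes with each control period).
- capture(name): name is "side" or "top"; returns (picture, depth): 420x560x3 uint8, red, green, blue; 420x560 float32, mm along the optical axis (not along the pixel's ray), 0 where there is no reading.
- calibration(name): a dict with "fovy" (degrees; the focal length in pixels is half the picture's height over the tangent of half this angle, whatever the lens; pixels are square), "cx", "cy" (the principal point, pixels), "k1" (the pictures are not rectified: a ray, as slopes to the right and down, at radius r is drawn at 1 + k1 r^2 times it, then the intrinsics apply), "R" (3x3) and "t" (3): a world point X has camera coordinates R X + t. Camera axes: x right, y down, z forward; pixel columns grow to the right and rows downward; lengths in mm; the calibration is good to about 2 mm. A picture is of the moment at which its call begins. calibration takes no time and is no camera call.
- close_job(): hands the job in, once; it reports no verdict.
The state is a dict: "time": time; "joint_positions": joint angles; "dq": joint speeds; "tau": joint torques, N m; "tool_pos": TCP position; "tcp_rot": TCP orientation; "contact_force": force on the tool from outside, world axes, zero at the start; "moment": the same for the moment, N m; "grip_width": finger opening in mm.
Only numpy, scipy, OpenCV 4.12 (cv2) and the standard library are available. Lean on these libraries where they do the work, as an engineer would, in place of code of your own. Each camera call takes 0.05 s, during which the arm holds its last target.

## Working session

There is one attempt and no reset: what is moved stays moved. The work goes in short steps, Python scripts to look and compute and a shell command to move; the robot and the scene stay as the last step left them, time stands still between calls to the robot, and variables do not carry over. Pictures are saved under pics/ and viewed, and the job is handed in when it is done.

```bash
mkdir -p pics; python3 - <<'E'
from plant import *
import cv2,numpy as np
o=get_obs();print(o)
for n in("side","top"):
    p,d=capture(n);cv2.imwrite(f"pics/{n}0.png",p[:,:,::-1]);np.savez(f"pics/{n}0.npz",p=p,d=d);print(n,calibration(n))
E
```

```text
{'time': 0.0, 'joint_positions': array([-1.32202191e+00,  3.42719694e-01,  1.52505334e+00,  1.75109186e-05,
        1.27541760e+00, -1.46014162e-01]), 'dq': array([ 0.00053309, -0.00024541, -0.00067979,  0.00196293,  0.00029021,
        0.00131705]), 'tau': array([-2.56800176e-04, -4.31243527e+01, -2.44215167e+01,  7.18415016e-02,
        5.61663124e-02, -1.28603292e-04]), 'tool_pos': array([ 201.84297156, -484.22591337,  251.03384229]), 'tcp_rot': array([-3.14001411e+00, -2.49066408e-04,  3.94783270e-01]), 'contact_force': array([ 0.05209521, -0.26039587, -0.35747136]), 'moment': array([-0.02251188,  0.02912565,  0.08201917]), 'grip_width': 91.69184106896343}
side {'fovy': 55.83563542854931, 'cx': 276.56521389865736, 'cy': 211.1623943088749, 'k1': -0.03188145835826417, 'R': array([[-0.99108903, -0.13237285, -0.01483127],
       [-0.06655421,  0.58857036, -0.80570185],
       [ 0.1153823 , -0.79753518, -0.5921356 ]]), 't': array([ 522.35473878,  178.94939097, 1152.3394622 ])}
top {'fovy': 52.169678198550976, 'cx': 278.66765935215045, 'cy': 213.6121007702206, 'k1': 0.02612258796765791, 'R': array([[-1.28624459e-02, -9.99917057e-01,  6.60036536e-04],
       [-9.88229201e-01,  1.26114616e-02, -1.52459820e-01],
       [ 1.52438851e-01, -2.61327357e-03, -9.88309449e-01]]), 't': array([ -62.86802021,  545.62886176, 1507.06708247])}
```

View pics/top0.png

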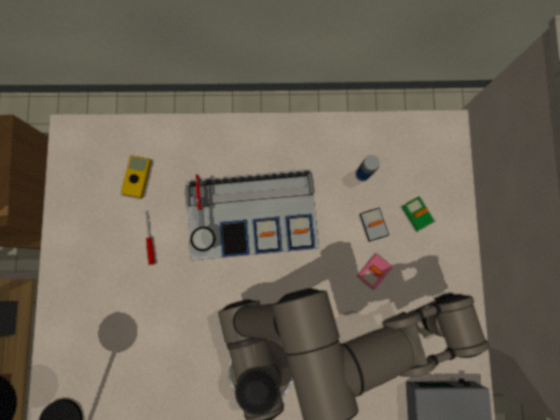

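View pics/side0.png

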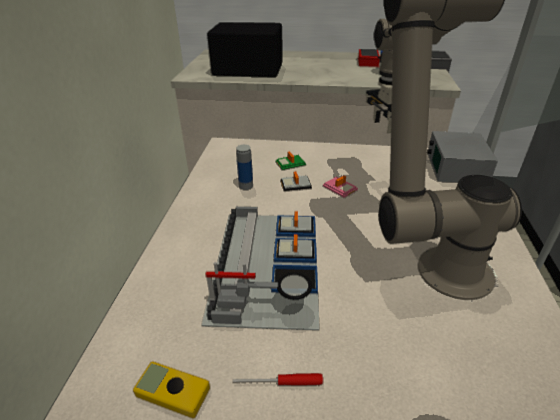

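The top view has three carrier-shaped things right of the stand. They are a black/grey one at (374,224), a green one at (418,213) and a pink one at (376,270). The black/grey one fits, since green and pink are excluded. The empty cradle is the left one at (235,238), and the lens is parked at (203,238).

```bash
cat > h.py <<'E'
import numpy as np,cv2
from plant import *
def K(n):
    c=calibration(n);f=210/np.tan(np.radians(c["fovy"]/2));return c,f
def ray(n,u,v):
    c,f=K(n);x=(u-c["cx"])/f;y=(v-c["cy"])/f
    a,b=x,y
    for _ in range(20):
        s=1+c["k1"]*(a*a+b*b);a,b=x/s,y/s
    R=np.array(c["R"]);t=np.array(c["t"])
    return -R.T@t, R.T@np.array([a,b,1.])
def onz(n,u,v,z):
    o,d=ray(n,u,v);return o+d*(z-o[2])/d[2]
def proj(n,X):
    c,f=K(n);p=np.array(c["R"])@np.array(X,float)+np.array(c["t"]);a,b=p[0]/p[2],p[1]/p[2]
    s=1+c["k1"]*(a*a+b*b);return np.array([a*s*f+c["cx"],b*s*f+c["cy"]])
def tri(p,q):
    A=np.zeros((3,3));B=np.zeros(3)
    for n,(u,v) in(("top",p),("side",q)):
        o,d=ray(n,u,v);d/=np.linalg.norm(d);M=np.eye(3)-np.outer(d,d);A+=M;B+=M@o
    return np.linalg.solve(A,B)
def crop(pic,x0,x1,y0,y1,s,name):
    cv2.imwrite(name,cv2.resize(pic[y0:y1,x0:x1,::-1],None,fx=s,fy=s,interpolation=cv2.INTER_CUBIC))
def comps(pic,fn,mn=6):
    hsv=cv2.cvtColor(pic,cv2.COLOR_RGB2HSV);m=fn(hsv).astype(np.uint8)
    n,l,s,c=cv2.connectedComponentsWithStats(m);r=[]
    for i in range(1,n):
        if s[i,4]>=mn:
            ys,xs=np.where(l==i);r.append((c[i],s[i],cv2.minAreaRect(np.c_[xs,ys].astype(np.float32))))
    return r
E
python3 - <<'E'
from h import *
for n in("top","side"):
    p=np.load(f"pics/{n}0.npz")["p"]
    print(n,"orange")
    for c,s,r in comps(p,lambda h:(h[...,0]>=6)&(h[...,0]<=20)&(h[...,1]>150)&(h[...,2]>110)):print(np.round(c,1),s,np.round(r[1],1),round(r[2],1))
    print("red")
    for c,s,r in comps(p,lambda h:((h[...,0]<5)|(h[...,0]>174))&(h[...,1]>150)&(h[...,2]>70)):print(np.round(c,1),s,np.round(r[1],1),round(r[2],1))
t=np.load("pics/top0.npz")["p"];s=np.load("pics/side0.npz")["p"]
crop(t,340,440,190,290,6,"pics/c1.png");crop(t,180,320,165,265,5,"pics/c2.png");crop(s,200,330,200,330,5,"pics/c3.png")
E
```

```text
top orange
[420.7 211.8] [415 208  13   8  41] [ 3.1 12.9] 60.3
[375.9 223. ] [370 221  13   5  36] [ 2.7 12.6] 74.1
[300.3 230.8] [294 229  14   4  39] [ 2.9 13.1] 83.7
[266.8 233.7] [260 232  14   4  39] [13.  3.] -0.0
[375.6 269.7] [371 266  11   8  47] [12.2  4.1] 38.7
red
[197.  177.3] [196 175   3   6  13] [5. 2.] 90.0
[197.7 190.4] [195 182   6  19  65] [18.1  4.1] 86.2
[198.7 205.3] [197 202   4   7  22] [6. 3.] 90.0
[150.1 250.8] [147 238   8  26 150] [25.5  6. ] 83.7
side orange
[291.3 156.3] [288 152   6  10  23] [10.3  2.9] 66.0
[296.4 177.1] [294 172   5  12  32] [11.4  2.9] 76.0
[339.8 179.5] [336 176   8   8  33] [5.4 7.6] 63.4
[295.9 217.2] [294 211   4  15  41] [14.  3.] 90.0
[295.2 239.7] [294 234   4  13  41] [12.  3.] 90.0
red
[367.8  60. ] [359  49  20  18 214] [20. 16.] 3.4
[377.4  52.6] [377  50   2   6   7] [5.1 0.9] 71.6
[229.6 274.6] [206 271  49   8 260] [48.2  6.3] 2.1
[300.2 379. ] [278 373  45  12 488] [11. 44.] 90.0
```

View pics/c1.png

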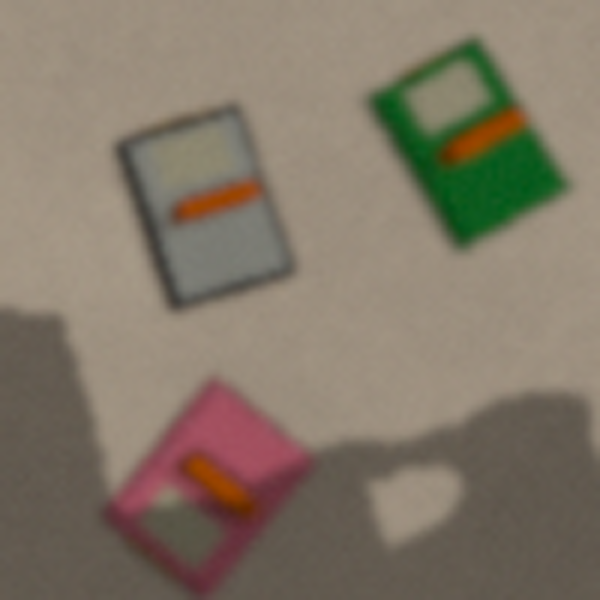

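View pics/c2.png

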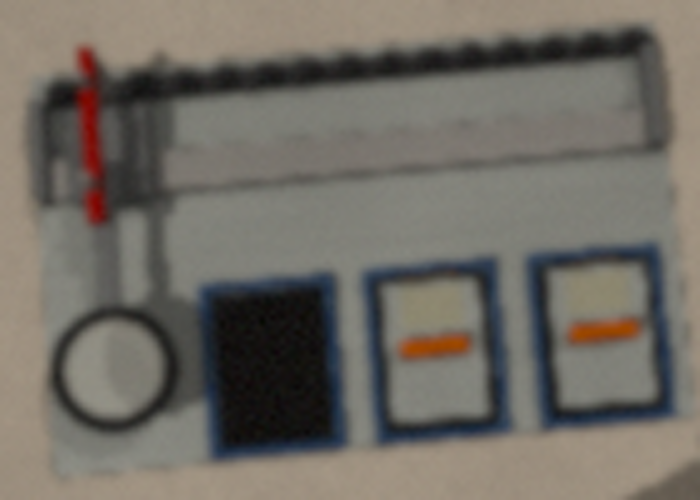

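View pics/c3.png

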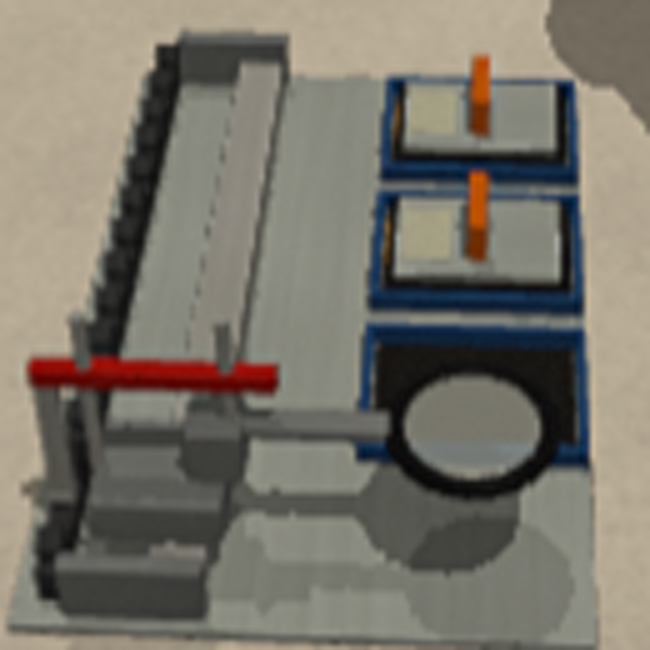

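The crop confirms the target: the black sled with the grey drive and orange tab, tab at about (376,223). The left cradle shows only its black pad. Next I measure the poses.

```bash
python3 - <<'E'
from h import *
t=np.load("pics/top0.npz")["p"];s=np.load("pics/side0.npz")["p"]
blue=lambda h:(h[...,0]>=100)&(h[...,0]<=125)&(h[...,1]>110)&(h[...,2]>40)
C=[]
for n,p in(("top",t),("side",s)):
    for c,st,r in comps(p,blue,40):
        print(n,np.round(c,1),st)
        P=np.array([onz(n,u,v,21)[:2] for u,v in cv2.boxPoints(r)]);
        print("   centre",np.round(P.mean(0),1),np.round(P,0).tolist())
def tabends(n,z,x0,x1,y0,y1,p):
    hsv=cv2.cvtColor(p,cv2.COLOR_RGB2HSV)
    m=(hsv[...,0]>=5)&(hsv[...,0]<=22)&(hsv[...,1]>130)&(hsv[...,2]>90)
    ys,xs=np.where(m);k=(xs>=x0)&(xs<x1)&(ys>=y0)&(ys<y1)
    W=np.array([onz(n,u,v,z)[:2] for u,v in zip(xs[k],ys[k])]);c=W.mean(0)
    w,V=np.linalg.eigh(np.cov((W-c).T));d=V[:,1];pr=(W-c)@d
    return c,np.degrees(np.arctan2(d[1],d[0])),np.ptp(pr)
print("new tab z46",tabends("top",46,365,388,215,232,t))
print("mid tab",tabends("top",56,255,282,226,240,t))
print("right tab",tabends("top",56,288,320,224,238,t))
print("tri new tabcentre",tri((375.9,223),(296.4,177.1)),"mid",tri((266.8,233.7),(295.2,239.7)),"right",tri((300.3,230.8),(295.9,217.2)))
print("bar top",[onz("top",u,v,130).round(1).tolist() for u,v in((197,177),(197.7,190.4),(198.7,205.3))],"side",onz("side",229.6,274.6,125))
# waiting carrier outline: dark/grey vs bench by saturation
c=t[195:255,350:400];h=cv2.cvtColor(c,cv2.COLOR_RGB2HSV)
m=((h[...,1]<35)|(h[...,2]<80)).astype(np.uint8);n,l,st,ce=cv2.connectedComponentsWithStats(m)
i=1+np.argmax(st[1:,4]);ys,xs=np.where(l==i);r=cv2.minAreaRect(np.c_[xs+350,ys+195].astype(np.float32));print(r,np.round([onz("top",u,v,12)[:2] for u,v in cv2.boxPoints(r)],0).tolist(),onz("top",*r[0],12))
# lens
o=cv2.HoughCircles
print("lens",onz("top",203,238,93))
E
```

```text
top [362.1 174.1] [357 168  13  11  76]
   centre [ 691.4 -381.8] [[692.0, -355.0], [717.0, -373.0], [691.0, -408.0], [666.0, -391.0]]
top [240.4 246.1] [223 227  25  29  69]
   centre [429.8  68.7] [[401.0, 134.0], [500.0, 53.0], [458.0, 3.0], [360.0, 84.0]]
side [244.7 171.9] [238 161  14  22 258]
   centre [ 718.2 -466.1] [[764.0, -538.0], [711.0, -553.0], [675.0, -393.0], [723.0, -380.0]]
side [294.7 230.9] [276 216  39  21 180]
   centre [ 483.4 -139.1] [[540.0, -84.0], [552.0, -185.0], [423.0, -194.0], [419.0, -93.0]]
side [294.7 255.8] [274 238  42  25 237]
   centre [473.7 -21.9] [[530.0, 35.0], [543.0, -70.0], [413.0, -79.0], [409.0, 26.0]]
side [296.6 271. ] [272 265  45  28 240]
   centre [463.4  94.4] [[522.0, 147.0], [532.0, 45.0], [400.0, 42.0], [400.0, 143.0]]
new tab z46 (array([ 505.88926195, -417.75082198]), np.float64(108.51355206799599), np.float64(50.452691229812054))
mid tab (array([470.27918781, -25.5596626 ]), np.float64(96.30312811455194), np.float64(46.657915312073925))
right tab (array([ 479.74878943, -146.82635216]), np.float64(95.91033393269878), np.float64(46.78517402771341))
tri new tabcentre [ 506.26806151 -420.19526875   36.12918524] mid [471.99567763 -26.76084516  56.55626058] right [ 481.23557685 -146.20218967   50.90419696]
bar top [[662.3, 210.0, 130.0], [615.2, 206.9, 130.0], [563.3, 202.7, 130.0]] side [615.7987689  205.13410707 125.        ]
((373.9000244140625, 224.20001220703125), (28.77672576904297, 21.18726348876953), 71.56504821777344) [[545.0, -366.0], [569.0, -441.0], [467.0, -470.0], [444.0, -395.0]] [ 505.69094664 -418.25721605   12.        ]
lens [454.940852   192.90387473  93.        ]
```

```bash
python3 - <<'E'
from h import *
t=np.load("pics/top0.npz")["p"];s=np.load("pics/side0.npz")["p"]
for n,p,(x0,x1,y0,y1) in(("top",t,(215,325,205,265)),("side",s,(262,330,205,305))):
    q=p[y0:y1,x0:x1].astype(int);m=((q[...,2]-q[...,0])>18).astype(np.uint8)
    m=m.astype(np.uint8);k,l,st,ce=cv2.connectedComponentsWithStats(m,connectivity=8)
    for i in range(1,k):
        if st[i,4]<40:continue
        cs,_=cv2.findContours((l==i).astype(np.uint8),cv2.RETR_EXTERNAL,2)
        h=np.concatenate(cs).reshape(-1,2).astype(float)+[x0,y0]
        z=21
        W=np.array([onz(n,u,v,z)[:2] for u,v in h],np.float32);r=cv2.minAreaRect(W)
        print(n,st[i],np.round(r[0],1),np.round(r[1],1),round(r[2],2))
# pad of left cradle in top view
q=t[215:260,218:255];m=(q.max(2)<45)&((q[...,2].astype(int)-q[...,0])<14)
ys,xs=np.where(m);k,l,st,ce=cv2.connectedComponentsWithStats(m.astype(np.uint8));i=1+np.argmax(st[1:,4]);ys,xs=np.where(l==i)
W=np.array([onz("top",u,v,10)[:2] for u,v in zip(xs+218,ys+215)],np.float32);r=cv2.minAreaRect(W);print("pad",r,W.mean(0))
# plate corners, spot
E
```

```text
top [ 71   9  29  36 191] [ 480.9 -145.9] [125.4  96.8] 4.52
top [ 38  12  29  36 181] [471.4 -25.7] [125.1  96.1] 4.73
top [  5  15  29  37 213] [461.8  93.5] [125.6  96.9] 4.47
side [ 12  10  43  48 536] [478.2 -82.4] [128.2 228.9] 4.58
side [ 10  59  46  29 290] [463.9  95.4] [128.2 105.1] 4.7
pad ((462.2654724121094, 95.86965942382812), (108.52666473388672, 81.81050109863281), 4.342036247253418) [462.289    95.30668]
```

```bash
python3 -m jog '[0,0,0,0,8.5,0,0,0,0,8.5,0,0,0,0,8.5,0,0,0,0,8.5,0,0,0,0,8.5]'; python3 - <<'E'
from h import *
o=get_obs();print(o["tool_pos"],np.degrees(o["tcp_rot"]),o["joint_positions"])
E
```

```text
time: 0.6
tool_pos: [201.6, -483.1, 248.9]
tcp_rot: [-3.136, 0.004, -0.36]
contact_force: [0.4, 0.2, 0.1]
grip_width: 91.8
[ 201.56573767 -483.05726143  248.86342551] [-179.69210218    0.2177969   -20.60900713] [-1.32194918e+00  3.44963640e-01  1.52794867e+00 -4.88906742e-05
  1.27526254e+00  6.08566779e-01]
```

```bash
for i in 1 ; do python3 -m jog '[0,0,0,0,-8.57,0,0,0,0,-8.57,0,0,0,0,-8.57,0,0,0,0,-8.57,0,0,0,0,-8.57]'; python3 -m jog '[0,0,0,0,-8.57,0,0,0,0,-8.57,0,0,0,0,-8.57,0,0,0,0,-8.57,0,0,0,0,-8.57]';python3 -m jog '[0,0,0,0,-8.57,0,0,0,0,-8.57,0,0,0,0,-8.57,0,0,0,0,-8.57,0,0,0,0,-8.57]'; done
cat >> h.py <<'E'
def todo(x,y,z,yaw):
    o=get_obs();p=o["tool_pos"];w=o["tcp_rot"][2];d=np.array([x,y,z])-p
    c,s=np.cos(w),np.sin(w)
    print("t",round(o["time"],2),"pos",p.round(1),"rpy",np.degrees(o["tcp_rot"]).round(2),"F",o["contact_force"].round(1),"w",round(o["grip_width"],1),"q6",o["joint_positions"][5].round(2))
    print("need tx,ty,tz,turn",np.round([d[0]*c+d[1]*s, d[0]*s-d[1]*c, -d[2], -((yaw-np.degrees(w)+90)%180-90)],1))
E
python3 -c "
from h import *;todo(505.9,-418,100,108)"
```

```text
time: 1.1
tool_pos: [201.3, -481.9, 246.7]
tcp_rot: [-3.13, -0.002, 0.387]
contact_force: [-0.2, -0.6, -0.2]
grip_width: 91.5
time: 1.6
tool_pos: [201.0, -480.7, 244.5]
tcp_rot: [-3.131, -0.013, 1.137]
contact_force: [0.0, -0.0, -0.5]
grip_width: 91.7
time: 2.1
tool_pos: [200.6, -479.4, 242.3]
tcp_rot: [3.14, -0.021, 1.887]
contact_force: [0.3, -0.1, -0.9]
grip_width: 92.1
t 2.1 pos [ 200.6 -479.4  242.3] rpy [179.91  -1.23 108.09] F [ 0.3 -0.1 -0.9] w 92.1 q6 -1.64
need tx,ty,tz,turn [-3.640e+01  3.092e+02  1.423e+02  1.000e-01]
```

```bash
python3 -m jog '[0,-6,50,0,0,0,-6,50,5,0,0,-6,50,10,0,0,-6,50,20,0,0,-6,50,30,0]'; python3 -m jog '[0,-6,50,30,0,0,0,10,20,0,0,0,0,10,0]';python3 -c "
from h import *;todo(505.9,-418,90,108)
for n in('top','side'):
    p,d=capture(n);np.savez(f'pics/{n}1.npz',p=p,d=d)
    (crop(p,320,440,180,280,5,'pics/t1.png') if n=='top' else crop(p,230,380,120,220,5,'pics/s1.png'))
"
```

```text
time: 2.6
tool_pos: [434.6, -434.0, 184.6]
tcp_rot: [3.14, -0.016, 1.882]
contact_force: [0.4, -0.2, -0.9]
grip_width: 91.6
time: 2.9
tool_pos: [490.4, -417.5, 123.6]
tcp_rot: [3.141, -0.02, 1.889]
contact_force: [-0.9, -0.1, 0.7]
grip_width: 91.7
t 2.9 pos [ 490.4 -417.5  123.6] rpy [179.98  -1.17 108.22] F [-0.9 -0.1  0.7] w 91.7 q6 -1.15
need tx,ty,tz,turn [-5.3 14.5 33.6  0.2]
```

View pics/t1.png

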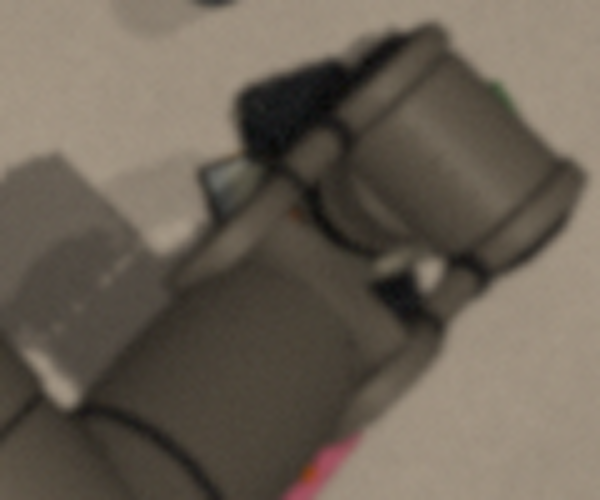

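View pics/s1.png

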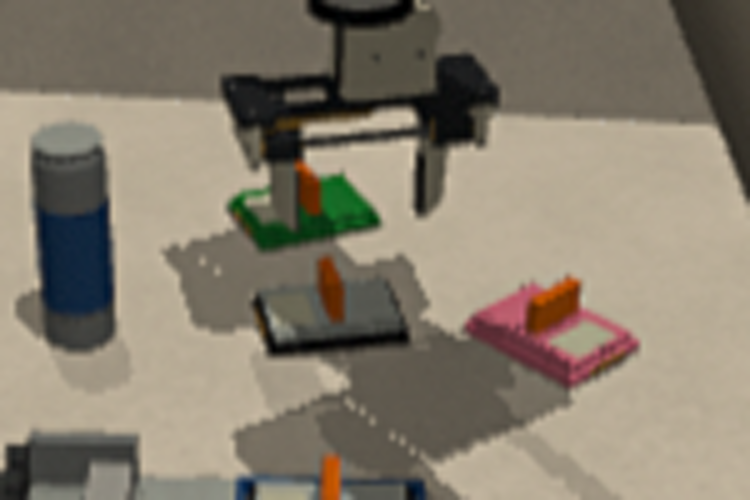

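The side view shows the open jaws above the black carrier, its tab at about (296,177), with the pink and green ones clear of the fingers. Going down.

```bash
python3 -m jog '[0,-5,15,10,0,0,0,0,12,0,0,0,0,12,0,0,0,0,0,0]';python3 -c "
from h import *;todo(505.9,-418,46,108)"
```

```text
time: 3.4
tool_pos: [500.8, -421.4, 92.5]
tcp_rot: [3.141, -0.017, 1.882]
contact_force: [0.3, -0.4, 0.2]
grip_width: 91.9
t 3.4 pos [ 500.8 -421.4   92.5] rpy [179.98  -0.97 107.84] F [ 0.3 -0.4  0.2] w 91.9 q6 -1.13
need tx,ty,tz,turn [ 1.7  5.8 46.5 -0.2]
```

```bash
python3 -m jog '[0,2,7,15,0,0,0,0,15,0,0,0,0,12,0,0,0,0,0,0]';python3 -c "
from h import *;todo(505.9,-418,46,108)
p,d=capture('side');crop(p,230,380,120,220,5,'pics/s2.png')"
```

```text
time: 3.8
tool_pos: [505.9, -417.4, 49.0]
tcp_rot: [3.141, -0.015, 1.879]
contact_force: [-1.0, -0.2, -0.6]
grip_width: 91.6
t 3.8 pos [ 505.9 -417.4   49. ] rpy [179.94  -0.88 107.68] F [-1.  -0.2 -0.6] w 91.6 q6 -1.12
need tx,ty,tz,turn [-0.6 -0.2  3.  -0.3]
```

View pics/s2.png

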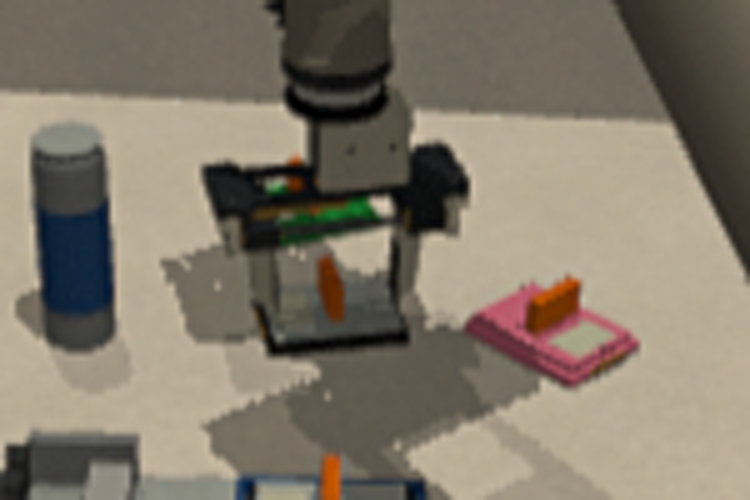

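The jaws straddle the tab (about (296,177) in the full picture), so I drop 3 mm and close.

```bash
python3 -m jog '[0,0,0,3,0,1,0,0,0,0,1,0,0,0,0,1,0,0,0,0,1,0,0,0,0]';python3 -m jog '[1,0,0,0,0,1,0,0,0,0,1,0,0,0,0]'
```

```text
time: 4.35
tool_pos: [507.3, -418.6, 49.0]
tcp_rot: [3.138, -0.011, 1.88]
contact_force: [0.2, 0.3, 0.6]
grip_width: 64.3
time: 4.65
tool_pos: [507.5, -418.8, 49.5]
tcp_rot: [3.138, -0.01, 1.88]
contact_force: [0.2, 0.4, -0.8]
grip_width: 40.7
```

```bash
python3 -m jog '[1,0,0,5,0,1,0,0,0,0,1,0,0,0,0,1,0,0,0,0,1,0,0,0,0]';python3 -m jog '[1,0,0,0,0,1,0,0,0,0,1,0,0,0,0]'
```

```text
time: 5.15
tool_pos: [507.3, -418.5, 43.8]
tcp_rot: [3.138, -0.01, 1.88]
contact_force: [0.2, 0.2, 0.4]
grip_width: 12.1
time: 5.45
tool_pos: [507.4, -418.6, 43.8]
tcp_rot: [3.138, -0.01, 1.88]
contact_force: [0.5, 0.2, 0.4]
grip_width: 11.9
```

```bash
python3 -m jog '[1,0,0,-10,0,1,0,0,-20,0,1,0,0,-30,0,1,0,0,-40,6.6,1,0,0,-20,6.6]';python3 -c "
from h import *;todo(462.3,94.3,165,94.5)
p,d=capture('side');crop(p,230,380,100,200,5,'pics/s3.png')"
```

```text
time: 5.95
tool_pos: [505.0, -417.7, 163.6]
tcp_rot: [-3.134, -0.021, 1.643]
contact_force: [1.1, -0.0, -3.1]
grip_width: 12.0
t 5.95 pos [ 505.  -417.7  163.6] rpy [-179.58   -1.2    94.13] F [ 1.1 -0.  -3.1] w 12.0 q6 -0.89
need tx,ty,tz,turn [ 5.137e+02 -5.800e+00 -1.400e+00 -4.000e-01]
```

View pics/s3.png

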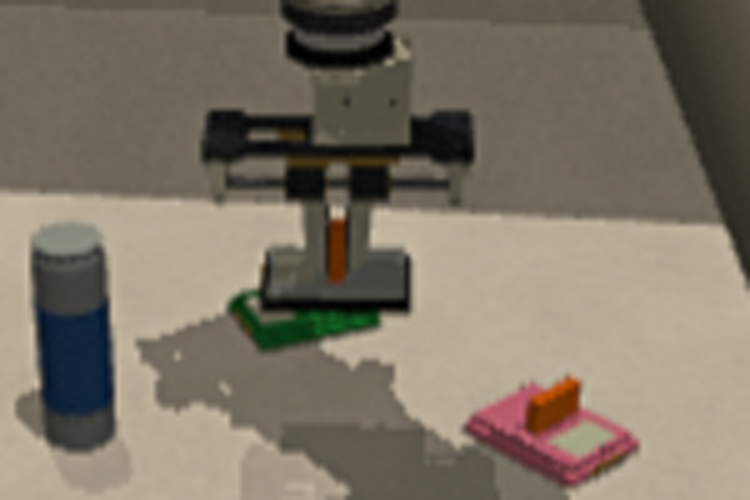

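```bash
python3 -m jog '[1,40,0,0,0,1,50,0,0,0,1,50,0,0,0,1,50,-2,0,0,1,50,-2,0,0]';python3 -m jog '[1,50,0,0,0,1,50,0,0,0,1,50,0,0,0,1,50,-2,0,0,1,20,0,0,0]';python3 -c "
from h import *;todo(462.3,94.3,165,94.5)"
```

```text
time: 6.5
tool_pos: [483.7, -181.5, 168.6]
tcp_rot: [-3.139, -0.014, 1.638]
contact_force: [0.8, 0.4, -1.5]
grip_width: 11.9
time: 7.0
tool_pos: [461.4, 40.9, 170.3]
tcp_rot: [-3.136, -0.017, 1.651]
contact_force: [0.7, -1.0, -3.0]
grip_width: 11.8
t 7.0 pos [461.4  40.9 170.3] rpy [-179.67   -0.96   94.61] F [ 0.7 -1.  -3. ] w 11.8 q6 -0.18
need tx,ty,tz,turn [53.2  5.2  5.3  0.1]
```

```bash
python3 -m jog '[1,35,3,5,0,1,20,2,5,0,1,0,0,20,0,1,0,0,20,0,1,0,0,0,0]';python3 -c "
from h import *;todo(462.3,94.3,90,94.5)
for n in('top','side'):
    p,d=capture(n);np.savez(f'pics/{n}4.npz',p=p,d=d)
    (crop(p,180,320,165,265,5,'pics/t4.png') if n=='top' else crop(p,200,330,200,330,5,'pics/s4.png'))"
```

```text
time: 7.5
tool_pos: [458.7, 103.6, 119.2]
tcp_rot: [-3.135, -0.017, 1.67]
contact_force: [-1.0, -0.3, -3.2]
grip_width: 11.8
t 7.5 pos [458.7 103.6 119.2] rpy [-179.65   -0.99   95.69] F [-1.  -0.3 -3.2] w 11.8 q6 -0.06
need tx,ty,tz,turn [-9.7  2.7 29.2  1.2]
```

View pics/t4.png

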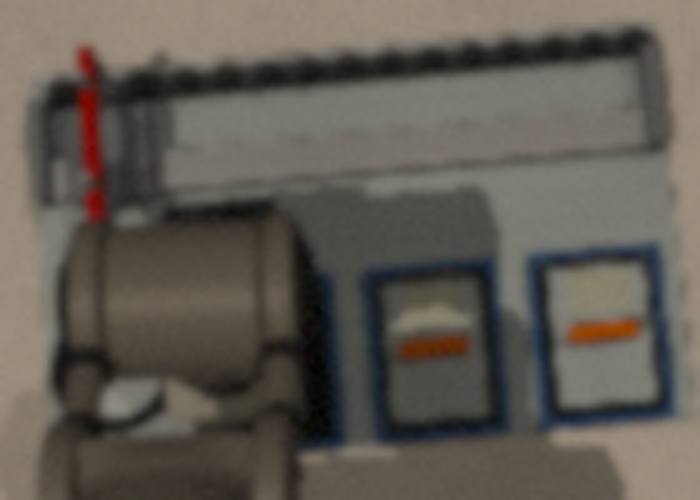

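View pics/s4.png

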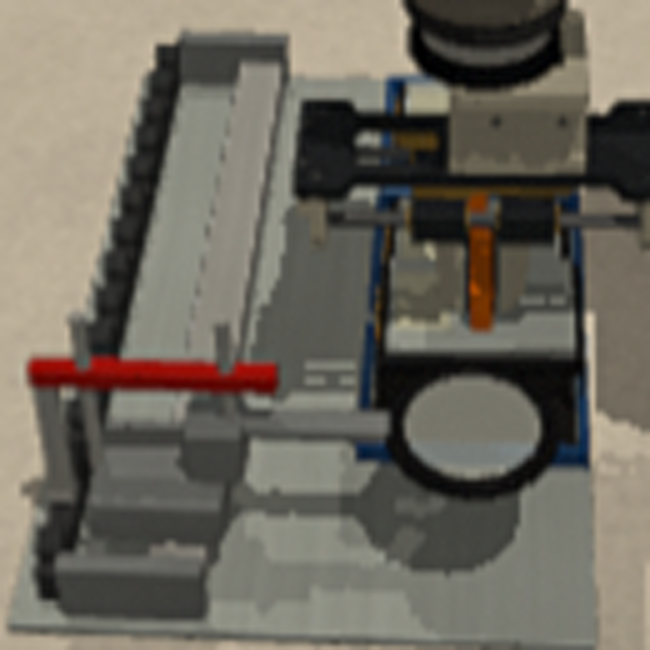

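Side view: the carrier is held level above the left cradle, with its front edge at about (296,270) just short of the lens rim. It is about 10 mm too far left, so I correct that before going lower.

```bash
python3 -m jog '[1,-9,4,0,1.2,1,0,0,0,0]';python3 -c "
from h import *;todo(463,94.3,72,94.5)"
```

```text
time: 7.8
tool_pos: [466.6, 93.7, 122.7]
tcp_rot: [3.141, -0.017, 1.647]
contact_force: [-0.2, 0.3, -3.1]
grip_width: 11.9
t 7.8 pos [466.6  93.7 122.7] rpy [179.97  -0.96  94.36] F [-0.2  0.3 -3.1] w 11.9 q6 -0.06
need tx,ty,tz,turn [ 0.8 -3.6 50.7 -0.1]
```

```bash
python3 -m jog '[1,1,-3,10,0,1,0,0,15,0,1,0,0,15,0,1,0,0,5,0,1,0,0,0,0]';python3 -c "
from h import *;todo(463,94.3,72,94.5)"
```

```text
time: 8.3
tool_pos: [464.4, 93.9, 77.1]
tcp_rot: [3.137, -0.017, 1.644]
contact_force: [-0.0, 0.7, -3.4]
grip_width: 11.5
t 8.3 pos [464.4  93.9  77.1] rpy [179.72  -0.95  94.21] F [-0.   0.7 -3.4] w 11.5 q6 -0.06
need tx,ty,tz,turn [ 0.5 -1.4  5.1 -0.3]
```

```bash
python3 -m jog '[1,1,-1,5,-0.3,1,0,0,0,0]';python3 -c "
from h import *;todo(463,94.3,72,94.5)
for n in('top','side'):
    p,d=capture(n);np.savez(f'pics/{n}5.npz',p=p,d=d)
    (crop(p,180,320,165,265,5,'pics/t5.png') if n=='top' else crop(p,250,330,205,305,6,'pics/s5.png'))"
```

```text
time: 8.5
tool_pos: [463.5, 95.0, 72.3]
tcp_rot: [3.136, -0.017, 1.65]
contact_force: [-0.2, 0.3, -3.6]
grip_width: 11.9
t 8.5 pos [463.5  95.   72.3] rpy [179.67  -0.95  94.53] F [-0.2  0.3 -3.6] w 11.9 q6 -0.07
need tx,ty,tz,turn [-0.7 -0.6  0.3  0. ]
```

View pics/s5.png

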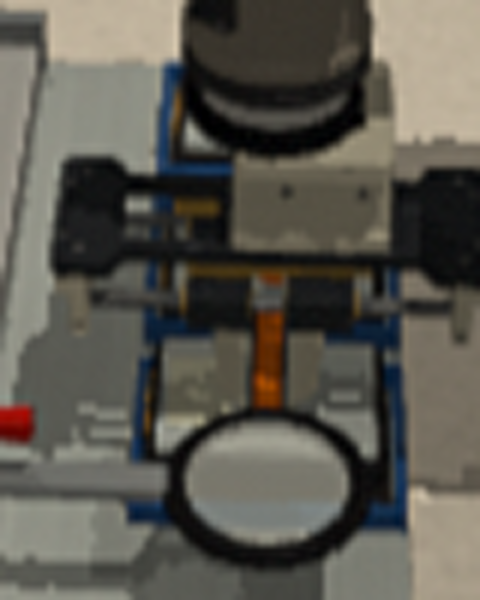

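Side view: the carrier, with edges at crop columns about 150 and 385, sits centred between the cradle's walls at about 140 and 400. I lower it in small steps and watch the force.

```bash
python3 -m jog '[1,-0.5,-0.5,5,0,1,0,0,5,0,1,0,0,0,0]';python3 -c "
from h import *;todo(463,94.3,54,94.5)"
```

```text
time: 8.9
tool_pos: [464.3, 94.6, 62.9]
tcp_rot: [3.132, -0.016, 1.65]
contact_force: [0.8, 0.8, -1.8]
grip_width: 11.6
t 8.9 pos [464.3  94.6  62.9] rpy [179.47  -0.94  94.53] F [ 0.8  0.8 -1.8] w 11.6 q6 -0.07
need tx,ty,tz,turn [-0.2 -1.4  8.9  0. ]
```

```bash
python3 -m jog '[1,0,-1,4,0,1,0,0,3,0,1,0,0,0,0]';python3 -c "
from h import *;todo(463,94.3,54,94.5)"
```

```text
time: 9.2
tool_pos: [463.3, 94.7, 55.1]
tcp_rot: [3.133, -0.016, 1.65]
contact_force: [0.9, 0.3, -3.3]
grip_width: 12.1
t 9.2 pos [463.3  94.7  55.1] rpy [179.48  -0.94  94.53] F [ 0.9  0.3 -3.3] w 12.1 q6 -0.07
need tx,ty,tz,turn [-0.3 -0.3  1.1  0. ]
```

```bash
python3 -m jog '[1,0,0,1.5,0,1,0,0,0,0]'; python3 -m jog '[0.4,0,0,0,0,0.4,0,0,0,0,0.4,0,0,0,0,0.4,0,0,0,0]'; python3 -m jog '[0.4,0,0,-10,0,0.4,0,0,-20,0,0.4,0,0,-25,0,0.4,0,0,-25,0]';python3 -c "
from h import *;todo(463,94.3,200,94.5)"
```

```text
time: 9.4
tool_pos: [463.6, 94.7, 54.1]
tcp_rot: [3.132, -0.016, 1.65]
contact_force: [-2.4, -0.8, 2.2]
grip_width: 11.6
time: 9.8
tool_pos: [464.7, 94.8, 54.9]
tcp_rot: [3.129, -0.016, 1.65]
contact_force: [0.7, -0.3, 1.0]
grip_width: 39.5
time: 10.2
tool_pos: [461.8, 93.3, 136.1]
tcp_rot: [3.136, -0.017, 1.65]
contact_force: [2.0, -0.1, 0.9]
grip_width: 55.2
t 10.2 pos [461.8  93.3 136.1] rpy [179.69  -0.95  94.52] F [ 2.  -0.1  0.9] w 55.2 q6 -0.07
need tx,ty,tz,turn [  0.9   1.2 -63.9   0. ]
```

```bash
python3 -m jog '[0.4,0,0,-40,0,0.4,0,0,-40,8.5,0.4,0,0,0,8.5,0.4,0,0,0,8.5,0.4,0,0,0,8.5]'; python3 -m jog '[0.4,0,0,0,8.5,0.4,0,0,0,8.5,0.4,0,0,0,8.5,0.4,0,0,0,8.5,0.4,0,0,0,8.5]'; python3 -m jog '[0.4,0,0,0,8.5,0.4,0,0,0,4.7,0.4,0,0,0,0]';python3 -c "
from h import *;todo(617,204,200,4.5)
for n in('top','side'):
    p,d=capture(n);np.savez(f'pics/{n}6.npz',p=p,d=d)
    (crop(p,180,320,165,265,5,'pics/t6.png') if n=='top' else crop(p,200,330,200,330,5,'pics/s6.png'))"
```

```text
time: 10.7
tool_pos: [462.6, 91.8, 227.9]
tcp_rot: [3.137, -0.023, 1.045]
contact_force: [0.2, 0.5, -0.3]
grip_width: 55.1
time: 11.2
tool_pos: [461.9, 91.8, 232.4]
tcp_rot: [-3.131, -0.024, 0.295]
contact_force: [-0.3, 0.1, 0.1]
grip_width: 55.1
time: 11.5
tool_pos: [461.4, 91.8, 234.6]
tcp_rot: [-3.126, -0.023, 0.057]
contact_force: [0.1, 0.2, 0.8]
grip_width: 55.4
t 11.5 pos [461.4  91.8 234.6] rpy [-179.08   -1.31    3.25] F [0.1 0.2 0.8] w 55.4 q6 1.53
need tx,ty,tz,turn [ 161.7 -103.2   34.6   -1.3]
```

View pics/t6.png

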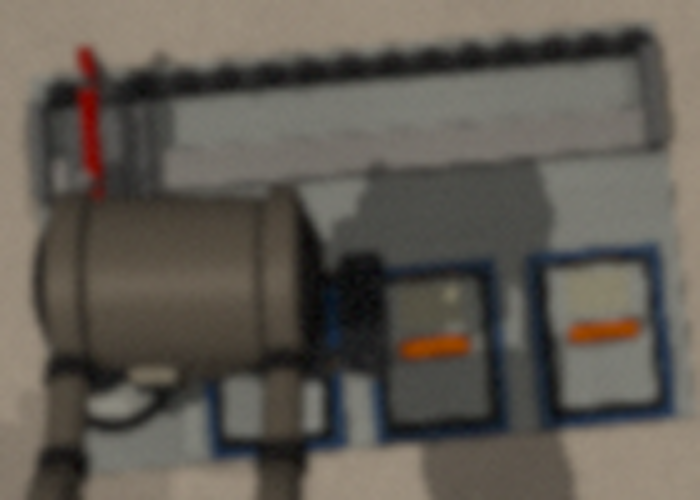

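View pics/s6.png

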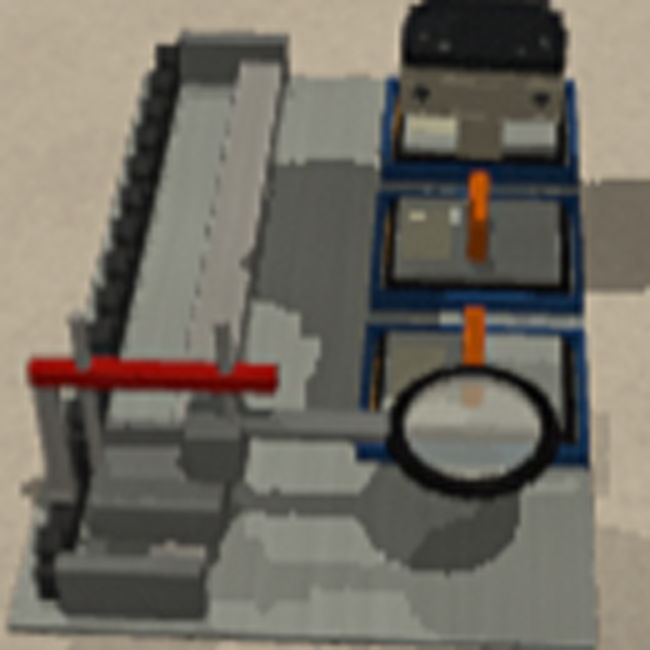

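The top and side views show the carrier flat in the left cradle, its tab at about (294,272) in the side picture and in line with the other two tabs. Next is the bar, with its middle near (615,206) in world coordinates. I check the pin height first.

```bash
python3 - <<'E'
from h import *
a=np.radians(4.55);X=np.array([np.cos(a),np.sin(a)]);Y=np.array([-np.sin(a),np.cos(a)]);O=np.array([463,94.3])-90*Y
print("O",O)
for sx,px in((160-38,(244.4,264.4)),(193,(216,263.6))):
    for z in(130,145,160,175):
        print(sx,z,proj("side",[*(O+sx*X+189*Y),z]).round(1))
print("bar ends side z125",[proj("side",[*(O+sx*X+189*Y),125]).round(1) for sx in(97.5,160,222.5)])
print("bar top",[proj("top",[*(O+sx*X+189*Y),132]).round(1) for sx in(97.5,160,222.5)])
todo(*(O+160*X+189*Y),200,4.5)
E
```

```text
O [470.13961362   4.58363629]
122 130 [245.1 273.8]
122 145 [244.7 269.5]
122 160 [244.3 265. ]
122 175 [243.9 260.5]
193 130 [216.7 273. ]
193 145 [216.  268.6]
193 160 [215.4 264.2]
193 175 [214.7 259.7]
bar ends side z125 [array([255. , 275.5]), array([230. , 274.8]), array([205.2, 274.1])]
bar top [array([199.1, 208.4]), array([197.9, 190.4]), array([196.8, 172.7])]
t 11.6 pos [461.5  91.8 234.5] rpy [-179.08   -1.31    3.43] F [-0.7  0.4 -0.6] w 55.3 q6 1.53
need tx,ty,tz,turn [ 159.7 -104.5   34.5   -1.1]
```

```bash
python3 -m jog '[0.4,40,-25,0,-1.3,0.4,50,-35,0,0,0.4,50,-30,0,0,0.4,8,-5,0,0,0.4,0,0,0,0]';python3 -c "
from h import *;todo(614.6,205.7,180,4.5)
for n in('top','side'):
    p,d=capture(n);np.savez(f'pics/{n}7.npz',p=p,d=d)
    (crop(p,180,320,165,265,5,'pics/t7.png') if n=='top' else crop(p,190,320,180,310,5,'pics/s7.png'))"
```

```text
time: 12.1
tool_pos: [590.7, 191.2, 237.7]
tcp_rot: [-3.127, -0.02, 0.093]
contact_force: [-0.8, -0.3, -0.6]
grip_width: 55.4
t 12.1 pos [590.7 191.2 237.7] rpy [-179.16   -1.14    5.33] F [-0.8 -0.3 -0.6] w 55.4 q6 1.66
need tx,ty,tz,turn [ 25.2 -12.2  57.7   0.8]
```

View pics/s7.png

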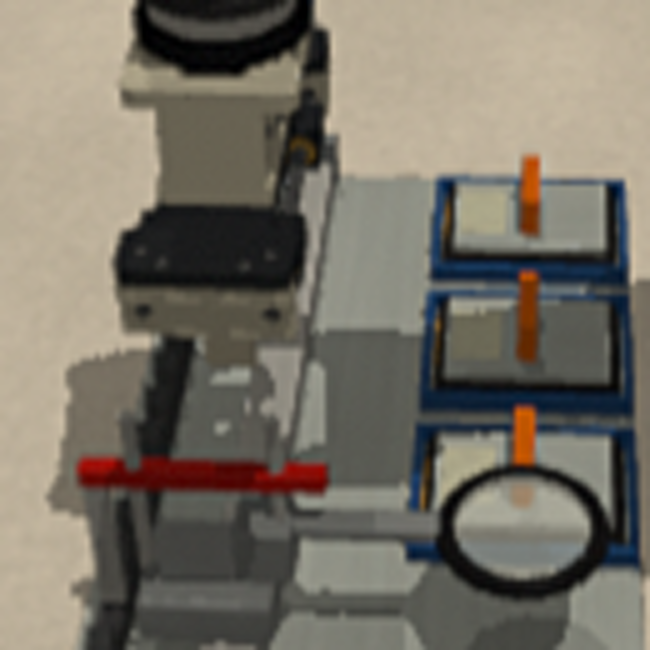

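```bash
python3 -m jog '[0.4,24,-11,10,0.8,0.4,0,0,20,0,0.4,0,0,20,0,0.4,0,0,0,0]';python3 -c "
from h import *;todo(614.6,205.7,133,4.5)"
```

```text
time: 12.6
tool_pos: [611.1, 201.0, 190.0]
tcp_rot: [-3.127, -0.02, 0.077]
contact_force: [-0.7, -0.1, 0.0]
grip_width: 55.1
t 12.6 pos [611.1 201.  190. ] rpy [-179.19   -1.13    4.41] F [-0.7 -0.1  0. ] w 55.1 q6 1.68
need tx,ty,tz,turn [ 3.9 -4.4 57.  -0.1]
```

```bash
python3 -m jog '[0.4,4,-4,15,0,0.4,0,-1,15,0,0.4,0,0,15,0,0.4,0,0,5,0,0.4,0,0,0,0]';python3 -c "
from h import *;todo(614.6,205.7,133,4.5)
for n in('top','side'):
    p,d=capture(n)
    if n=='side': crop(p,190,320,180,310,5,'pics/s8.png')"
```

```text
time: 13.1
tool_pos: [616.2, 206.0, 142.2]
tcp_rot: [-3.127, -0.025, 0.076]
contact_force: [0.7, 1.0, -0.1]
grip_width: 54.7
t 13.1 pos [616.2 206.  142.2] rpy [-179.16   -1.44    4.36] F [ 0.7  1.  -0.1] w 54.7 q6 1.69
need tx,ty,tz,turn [-1.6  0.2  9.2 -0.1]
```

View pics/s8.png

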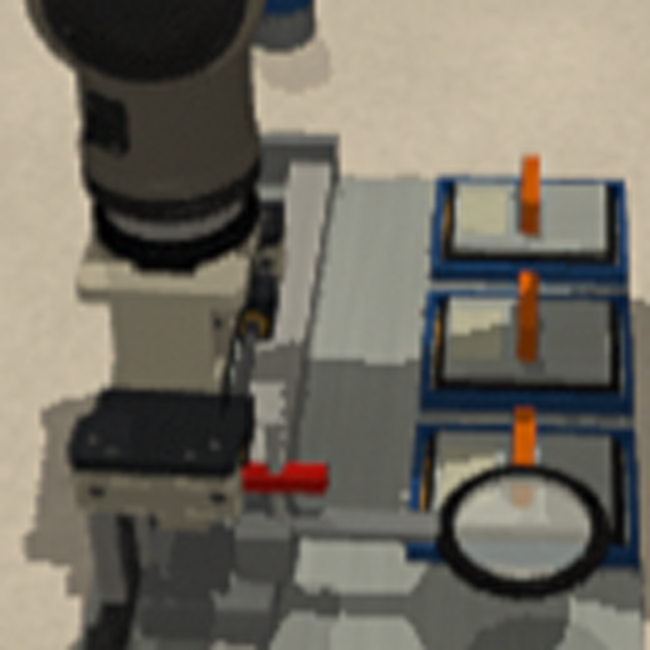

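The bar sits between the fingers and its -x end shows at (246,275). I lower 8 mm and close.

```bash
python3 -m jog '[0.4,-1,0,8,0,0.4,0,0,0,0]'; python3 -m jog '[1,0,0,0,0,1,0,0,0,0,1,0,0,0,0,1,0,0,0,0,1,0,0,0,0]';python3 -c "
from h import *;todo(614.6,205.7,133,4.5)"
```

```text
time: 13.4
tool_pos: [616.4, 206.3, 136.0]
tcp_rot: [-3.126, -0.029, 0.076]
contact_force: [-0.2, 0.0, -0.2]
grip_width: 54.6
time: 13.9
tool_pos: [616.9, 206.4, 137.1]
tcp_rot: [-3.126, -0.031, 0.076]
contact_force: [-0.4, -0.1, -0.7]
grip_width: 19.9
t 13.9 pos [616.9 206.4 137.1] rpy [-179.12   -1.78    4.37] F [-0.4 -0.1 -0.7] w 19.9 q6 1.69
need tx,ty,tz,turn [-2.4  0.6  4.1 -0.1]
```

```bash
python3 -m jog '[1,-1,0,5,0,1,0,0,1,0,1,0,0,0,0,1,0,0,0,0]';python3 -c "
from h import *;todo(614.6,205.7,133,4.5)"
```

```text
time: 14.3
tool_pos: [616.7, 206.7, 133.1]
tcp_rot: [-3.126, -0.035, 0.077]
contact_force: [0.8, 0.6, 1.4]
grip_width: 11.9
t 14.3 pos [616.7 206.7 133.1] rpy [-179.12   -1.99    4.41] F [0.8 0.6 1.4] w 11.9 q6 1.69
need tx,ty,tz,turn [-2.1  0.8  0.1 -0.1]
```

```bash
python3 -m jog '[1,0,0,-9,0,1,0,0,-8,0,1,0,0,-7,0,1,0,0,0,0]';python3 -c "
from h import *;todo(614.6,205.7,158,4.5)"
```

```text
time: 14.7
tool_pos: [616.6, 206.1, 156.2]
tcp_rot: [-3.126, -0.035, 0.077]
contact_force: [2.4, 0.6, -5.7]
grip_width: 12.1
t 14.7 pos [616.6 206.1 156.2] rpy [-179.13   -2.      4.4 ] F [ 2.4  0.6 -5.7] w 12.1 q6 1.69
need tx,ty,tz,turn [-2.   0.3 -1.8 -0.1]
```

```bash
python3 -m jog '[1,0,8,-1,0,1,0,14,0,0,1,0,14,0,0,1,0,14,0,0,1,0,4,0,0]';python3 -c "
from h import *;a=np.radians(4.55)
p=get_obs()['tool_pos'];print('s',(p[:2]-[470.14,4.58])@[-np.sin(a),np.cos(a)])
todo(463+160*np.cos(a),94.3+160*np.sin(a),158,4.5)"
```

```text
time: 15.2
tool_pos: [621.2, 148.6, 155.3]
tcp_rot: [-3.126, -0.035, 0.077]
contact_force: [3.8, 0.4, -4.8]
grip_width: 11.7
s 131.5336588005903
t 15.2 pos [621.2 148.6 155.3] rpy [-179.12   -2.02    4.42] F [ 3.8  0.4 -4.8] w 11.7 q6 1.6
need tx,ty,tz,turn [-1.9 41.5 -2.7 -0.1]
```

```bash
python3 -m jog '[1,-0.5,10,-1.5,0,1,0,12,-1,0,1,0,10,0,0,1,0,5,0,0,1,0,0,0,0]';python3 -c "
from h import *;a=np.radians(4.55)
p=get_obs()['tool_pos'];print('s',(p[:2]-[470.14,4.58])@[-np.sin(a),np.cos(a)])
todo(463+160*np.cos(a),94.3+160*np.sin(a),158,4.5)
for n in('top','side'):
    p,d=capture(n);np.savez(f'pics/{n}9.npz',p=p,d=d)
    (crop(p,180,320,165,265,5,'pics/t9.png') if n=='top' else crop(p,190,320,180,310,5,'pics/s9.png'))"
```

```text
time: 15.7
tool_pos: [624.5, 107.3, 157.2]
tcp_rot: [-3.125, -0.037, 0.074]
contact_force: [4.4, -0.2, -4.0]
grip_width: 11.7
s 90.18406448748519
t 15.7 pos [624.5 107.3 157.2] rpy [-179.08   -2.11    4.26] F [ 4.4 -0.2 -4. ] w 11.7 q6 1.53
need tx,ty,tz,turn [-2.   0.2 -0.8 -0.2]
```

View pics/s9.png

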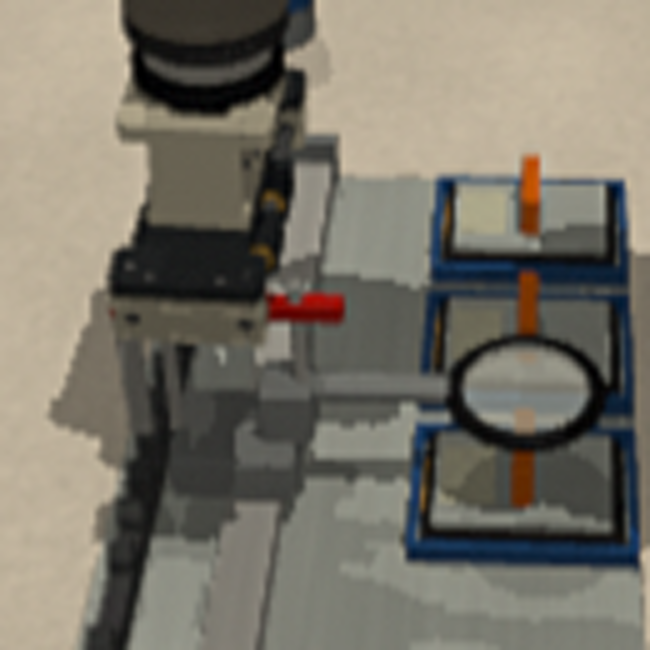

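View pics/t9.png

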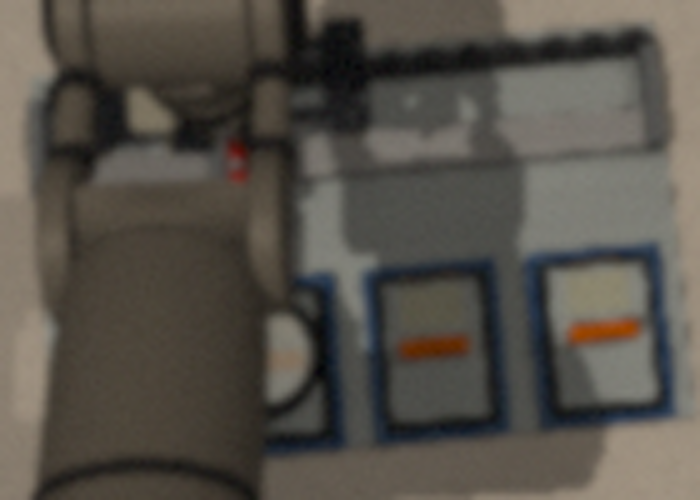

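```bash
python3 - <<'E'
from h import *
a=np.radians(4.55);X=np.array([np.cos(a),np.sin(a)]);Y=np.array([-np.sin(a),np.cos(a)]);O=np.array([470.14,4.58])
P=onz("side",527/5+190,391/5+180,93);print(P,(P[:2]-O)@X,(P[:2]-O)@Y)
P=onz("side",(472+440)/2/5+0,0,93) if 0 else None
# before: lens in s8 crop at (525,531)
P=onz("side",525/5+190,531/5+180,93);print("before",P,(P[:2]-O)@Y)
P=onz("top",323/5+180,355/5+165,93);print("right edge",P,(P[:2]-O)@Y)
# rack notch check not needed
todo(0,0,0,4.5)
E
```

```text
[461.62878835  92.6811773   93.        ] -1.4954066031796154 88.49871142347187
before [452.93433628 194.70808457  93.        ] 190.89380197120835
right edge [459.99024328  49.20473619  93.        ] 45.28927115732572
t 15.8 pos [624.5 108.1 157.2] rpy [-179.08   -2.11    4.3 ] F [ 4.3  0.4 -4.3] w 11.5 q6 1.53
need tx,ty,tz,turn [-6.308e+02  6.100e+01  1.572e+02 -2.000e-01]
```

Lens rim in the side view is centred at about (295,258), which puts it at 88.5–90 along the stand, over the left cradle at 90. I lower the bar partway and let go.

```bash
python3 -m jog '[1,0,0.5,7,0,1,0,0,7,0,1,0,0,0,0]'; python3 -m jog '[0.4,0,0,0,0,0.4,0,0,0,0,0.4,0,0,0,0,0.4,0,0,0,0]'; python3 -c "
from h import *;todo(624.5,108,200,4.5)"
```

```text
time: 16.1
tool_pos: [624.4, 108.8, 141.6]
tcp_rot: [-3.125, -0.036, 0.076]
contact_force: [5.2, -1.0, -4.3]
grip_width: 11.9
time: 16.5
tool_pos: [623.0, 110.1, 141.8]
tcp_rot: [-3.124, -0.033, 0.077]
contact_force: [0.9, 0.1, 0.0]
grip_width: 39.0
t 16.5 pos [623.  110.1 141.8] rpy [-179.02   -1.9     4.42] F [0.9 0.1 0. ] w 39.0 q6 1.53
need tx,ty,tz,turn [  1.3   2.2 -58.2  -0.1]
```

```bash
python3 -m jog '[0.4,0,1,0,0,0.4,0,0,0,0,0.4,0,0,-15,0,0.4,0,0,-25,0,0.4,0,0,-35,0]'; python3 -m jog '[0.4,0,0,-40,0,0.4,0,0,-40,0,0.4,-30,40,0,0,0.4,-45,50,0,0,0.4,-45,50,0,0]';python3 -m jog '[0.4,-40,50,0,0,0.4,-20,50,0,0,0.4,0,50,0,0,0.4,0,50,0,0,0.4,0,0,0,0]'; python3 -c "
from h import *;todo(624.5,108,200,4.5)
for n in('top','side'):
    p,d=capture(n);np.savez(f'pics/{n}10.npz',p=p,d=d)
    cv2.imwrite(f'pics/full_{n}10.png',p[:,:,::-1])
    (crop(p,180,320,165,265,5,'pics/t10.png') if n=='top' else crop(p,190,320,180,310,5,'pics/s10.png'))"
```

```text
time: 17.0
tool_pos: [617.9, 107.3, 213.6]
tcp_rot: [-3.124, -0.021, 0.077]
contact_force: [1.0, 0.1, -0.4]
grip_width: 54.6
time: 17.5
tool_pos: [528.5, -17.9, 296.8]
tcp_rot: [-3.125, -0.038, 0.085]
contact_force: [0.5, -1.2, 0.0]
grip_width: 54.9
time: 18.0
tool_pos: [489.3, -212.9, 294.2]
tcp_rot: [-3.129, -0.041, 0.081]
contact_force: [0.5, 0.5, -0.2]
grip_width: 55.0
t 18.0 pos [ 489.3 -212.9  294.2] rpy [-179.27   -2.35    4.66] F [ 0.5  0.5 -0.2] w 55.0 q6 0.91
need tx,ty,tz,turn [ 1.608e+02 -3.088e+02  9.420e+01  2.000e-01]
```

View pics/s10.png

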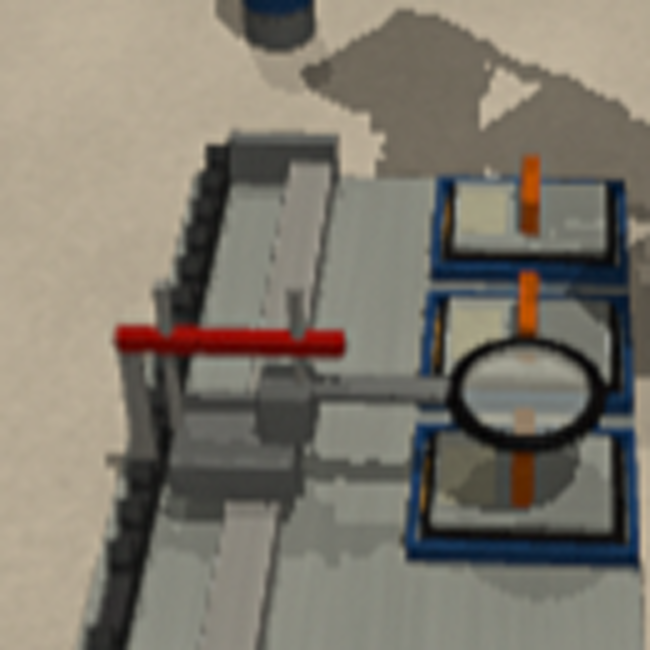

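View pics/t10.png

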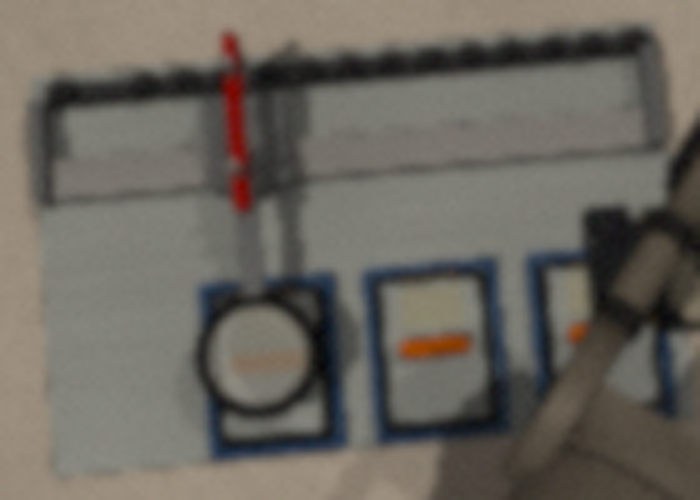

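View pics/full_side10.png

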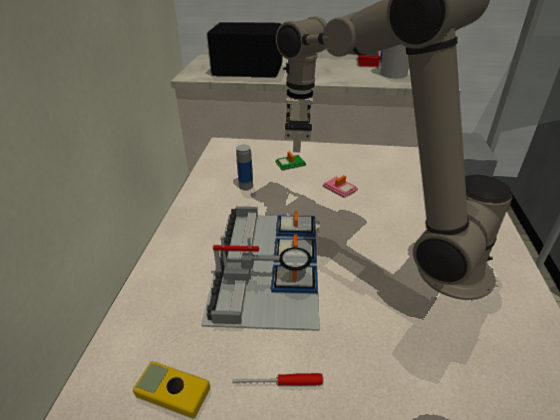

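```bash
python3 - <<'E'
from h import *
a=np.radians(4.55);X=np.array([np.cos(a),np.sin(a)]);Y=np.array([-np.sin(a),np.cos(a)]);O=np.array([470.14,4.58])
red=lambda h:((h[...,0]<5)|(h[...,0]>174))&(h[...,1]>140)&(h[...,2]>60)
for k in(0,10):
    p=np.load(f"pics/side{k}.npz")["p"]
    hs=cv2.cvtColor(p,cv2.COLOR_RGB2HSV);m=red(hs);m[:200]=0;m[330:]=0
    ys,xs=np.where(m);e=(xs.mean(),ys.mean());print(k,"side bar",np.round(e,2))
    t=np.load(f"pics/top{k}.npz")["p"];m=red(cv2.cvtColor(t,cv2.COLOR_RGB2HSV));m[:,:180]=0;m[:,300:]=0;m[220:]=0
    ys,xs=np.where(m);f=np.polyfit(ys,xs,1);v=190.4 if k==0 else 189.5
    u=np.polyval(f,v)
    # intersect: side pixel at bar middle; top pixel column on bar line -> height
    for z in(125,133,140):
        P=onz("side",*e,z);Q=onz("top",u,v,z+5);print("  z",z,"s side",round((P[:2]-O)@Y,1),"s top",round((Q[:2]-O)@Y,1))
for n,u,v in(("top",259/5+180,352/5+165),("side",526.5/5+190,392/5+180)):
    P=onz(n,u,v,93);print("lens",n,((P[:2]-O)@X).round(1),((P[:2]-O)@Y).round(1))
E
```

```text
0 side bar [230.   274.57]
  z 125 s side 188.2 s top 190.0
  z 133 s side 196.0 s top 188.6
  z 140 s side 202.9 s top 187.4
10 side bar [235.36 247.77]
  z 125 s side 88.0 s top 90.8
  z 133 s side 96.9 s top 90.0
  z 140 s side 104.7 s top 89.2
lens top -0.4 89.2
lens side -1.2 89.3
```

Both views put the lens at about 89.3 mm, against a nominal 90 with 2 mm play. The bar is as low as it was at the start, so it is home, and the robot is clear. Handing in.

```bash
python3 -c "
from plant import *;print(close_job())"
```

```text
the job is handed in; nothing more can be done
None
```

The drive carrier from the bench now lies flat in the left cradle, which was the empty one. The magnifier is latched over it. I handed the job in at about 18 s of the 64 s allowed; no verdict came back.

- **Carrier:** I gripped the orange tab of the black and grey carrier and lowered it into the cradle. The highest force I read was about 6 N. The side view showed it flat and in line with the other two.
- **Magnifier:** I lifted the release bar about 23 mm, slid the carriage from about 189 mm to 90 mm, and lowered the bar partway. I then let go and moved the arm clear. Both views put the lens at about 89.3 mm, against 90 mm nominal with 2 mm of play.
- **Bar:** It read the same height as at the start, to about 1 mm, so I take it to be fully home in its notch. The two views differed by 2–3 mm on its place along the rail, as they did by about 2 mm before I moved it.
- **Other items:** In the last side picture, the other two carriers, the pink and green look-alikes, the can, the screwdriver and the meter looked unmoved. I checked this by eye only.

Early on I turned the wrist about 43° the wrong way and turned it back. While placing the carrier I overshot by about 9 mm, and I corrected that before lowering into the cradle. Neither touched anything.

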